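# Get the spreader out of its slide-lid cutlery case

### The arm

A 6-joint arm with a two-finger parallel gripper is mounted at the origin on the work surface. World frame = base frame: x ahead of the robot, y to its left, z up, the work surface at z = 0. Lengths are in m, angles in rad, forces in N, time in s.
With the tool pointing down it reaches from about 0.275 to 0.75 m from the base axis. Payload 10.2 kg.
Tool frame: the origin (TCP) lies midway between the tips of the shut fingers; the grasp point (between the pads) lies 19 mm behind it; z points along the fingers, y is the direction in which the jaws open and shut (so a half turn about z gives the same grasp; the last joint's range is limited). The gripper opens to 85 mm and grips with 20 to 120 N. Pads are 22 mm wide; open, the fingers measure 114 mm over their backs; the gripper's body (76 mm by 85 mm) begins 54 mm behind the grasp point. The pads swing forward as they close: fully open they stand 13 mm farther back than shut.
Start: joints at [-1.573, 0.313, 1.498, -0, 1.331, -0.223], TCP at [0.115, -0.512, 0.231] pointing down, gripper open.
Joint ranges: [-2.94, 2.94], [-0.97, 2.17], [0.19, 2.56], [-1.23, 4.37], [0.02, 3.11], [-2.88, 2.88]. Speed limits (rad/s): [2.39, 2.39, 3.01, 3.14, 3.14, 3.14].

### API

Orientations are given as a rotation vector (axis times angle).
In Python, from station import robot, imaging gives the robot as it stands. Calls block until the motion is done:
- robot.reach(position, orientation): joint-space move of the TCP to a pose.
- robot.move_straight(position, attitude=None, speed=0.15): straight line of the TCP; attitude=None keeps the orientation; speed is the mean speed in m/s.
- robot.move_j(angles): joint-space move.
- robot.grip(opening, f_grip=None): finger opening in m; f_grip is the grip in N (None keeps the last); returns when the fingers have stopped.
- robot.pause(seconds).
- robot.inverse_kinematics(position, orientation): joint angles nearest the present ones, or None.
- robot.observe(): the state.
- imaging.grab_frame(name): name is "side" or "top" or "wrist"; returns a dict with "image" (480x640x3 uint8, blue, green, red), "fx", "fy", "cx", "cy" (pixels), "rvec" (rotation vector, rad) and "tvec" (3), from world to camera coordinates, as OpenCV has them. Camera axes: x right, y down, z forward; pixel columns grow to the right and rows downward; lengths in m; the calibration is good to about 2 mm. A picture is of the moment at which its call begins. There is no depth.
A pose or a line that the arm cannot do raises robot.PlanningError and nothing moves.
- robot.sign_off(): hands the job in, once; it reports no verdict.
The state is a dict: "t": time; "qpos": joint angles; "dq": joint speeds; "tau": joint torques, N m; "ee_pos": TCP position; "orientation": TCP orientation; "wrist_force": force on the tool from outside, world axes, zero at the start; "moment": the same for the moment, N m; "opening": finger opening in m.
Only numpy, scipy, OpenCV 4.12 (cv2) and the standard library are available. Lean on these libraries where they do the work, as an engineer would, in place of code of your own. Each camera call takes 0.05 s, during which the arm holds its last target. There are 200 camera calls.

### The job

The sandwich spreader is shut in the cutlery case: press the ribbed tab on the cover down and, keeping it down, slide the cover along its rails until the case is fully open. Take the spreader out and lay it flat in the middle of the empty paper plate, leaving the case open. Leave everything else on the table where it stands.

Things in the scene. Friction and masses are not known exactly. Their poses are not given: they have to be found in the camera images.
- case: grey plastic cutlery case, fixed, 216 mm long (its x) x 124 wide (its y) x 46 tall. Origin: centre of its underside. Its tab end (-x) is the end nearer the robot's side of the table; it is turned up to 0.35 rad either way. The clear cover slides to its +x, away from the tab end, between rail lips along both long sides; lip tops are 46 mm up
- bay (a point): centre of the floor of the case's front compartment that holds the spreader: 168 mm (case x) x 116 mm (case y), floor 4 mm above the table, 104 mm wide between the rail lips above; end wall at the tab end 46 mm tall, a divider 22 mm tall at the other end. Same axes as the case
- cover (a joint): travel of the cover along the case's +x, m: 0 shut, 0.165 fully open against its stop (it then sticks out past the +x end of the case, 37 to 41 mm above the table, and uncovers the whole front compartment). About 1.5 N slides it once released; it stays where it is left
- tab (a joint): how far the ribbed tab is pressed straight down, m: 0 up, 0.008 bottomed. Spring: 2.4 N to start, 5.6 N at the bottom. With the cover shut its catch stands in notches of the rails and blocks the cover; it clears them when 4 mm down (press at least 5). Once the cover has slid about 15 mm the catch runs under the rails and the tab stays about 4 mm down
- tab_top (a point): centre of the top of the tab, a ribbed white plate 46 mm (case x) x 50 mm (case y) in a cut-out near the -x end of the cover; with the cover shut, 72 mm from the case's origin and 41 mm above the table, flush with the cover's top. It travels with the cover. Pressed down it leaves a pocket 48 x 52 mm; a fingertip in it can push on the pocket's +x edge (cover 4 mm thick)
- spreader_handle (a point): centre of the spreader's black handle, half-way up: 76 mm long (its x) x 20 wide (its y) x 16 tall. The spreader is 150 mm long, about 70 g, its flat steel blade (26 mm wide, 3 thick) towards its +x. It starts flat on the compartment's floor, handle towards the tab end, within 0.08 rad of the case's x: pinch the handle across its width from above
- spreader_mid (a point): middle of the spreader's length, 37 mm from the handle's centre towards the blade, 8 mm above its underside; same axes (x along the spreader to the blade, z up)
- plate: the empty white paper plate, fixed: 230 mm across, flat floor 166 mm across and 4 mm above the table, rim 16 mm high. Origin: centre of its underside
- bread_plate: the same plate with three slices of bread stacked on it, 46 mm high, fixed. Origin: centre of its underside. Not the one to use
- peanut_butter: open peanut butter jar, 74 mm diameter, 100 mm tall. Origin: centre of its underside. Bystander
- jar_lid: white screw lid of the jar, 72 mm diameter, 16 mm tall, lying on the table. Origin: centre of its underside. Bystander
- spoon: steel spoon, 165 mm long, 40 mm wide, 6 mm tall, lying on the table. Origin: middle of its underside. Bystander

How it is judged:
On the way, in this order (a step that is already met when the one before it is completed fails the run):
1. the tab is held down by the fingers as the cover leaves its shut place (value of joint tab above 0.0035 m and value of joint cover above 0.006 m and contact force between tab and the fingers above 0.5 N), for 0.05 s.
2. the cover is fully open (within 15 mm of its stop) (value of joint cover above 0.15 m), for 0.2 s.
3. the spreader is lifted out of the case in the fingers (height (world z) of spreader_mid above 0.045 m and contact force between spreader and the fingers above 0.3 N), for 0.1 s.
At the end, for the whole second after the job is handed in: The spreader lies at rest on the empty plate, its middle within 45 mm of the plate's centre and less than 30 mm above the plate's underside, its length level within 0.2 rad; the cover is still open by more than 140 mm (horizontal distance between spreader_mid and plate below 0.045 m and z of spreader_mid in the frame of plate below 0.03 m and angle between spreader_mid's own x axis and vertical between 1.37 and 1.77 rad and linear speed of spreader below 0.02 m/s and value of joint cover above 0.14 m); the robot touches nothing.
It fails at once if the spreader is dropped or thrown (faster than 1 m/s while no finger touches it) (linear speed of spreader above 1 m/s and contact force between spreader and the fingers below 0.01 N).
It fails at once if a bystander is moved more than 40 mm (distance of any of peanut_butter, jar_lid, spoon from where it was at the start of the episode above 0.04 m).
It also fails if it takes over 48 s, if anything falls off the work surface, if the arm or the gripper's body presses on something with over 40 N, if the wrist force passes 120 N, or if a joint passes its speed limit or range.

## Working session

There is one attempt and no reset: what is moved stays moved. The work goes in short steps, each a Python script; the robot and the scene stay as the last script left them, time stands still between calls to the robot, and variables do not carry over. Pictures are saved under pics/ and viewed, about 8 in all and at most 12, crops included, and the job is handed in when it is done.

```bash
mkdir -p pics; ls; cat > h.py <<'E'
import numpy as np, cv2
from scipy.spatial.transform import Rotation as R
from station import robot, imaging
def save(n,f):
    r=imaging.grab_frame(n); cv2.imwrite('pics/'+f,r['image']); np.save('pics/'+f+'.npy',r,allow_pickle=True); return r
def load(f): return np.load('pics/'+f+'.npy',allow_pickle=True).item()
def ray(r,uv,z):
    M=R.from_rotvec(np.ravel(r['rvec'])).as_matrix(); t=np.ravel(r['tvec']); c=-M.T@t
    uv=np.atleast_2d(uv).astype(float)
    d=np.c_[(uv[:,0]-r['cx'])/r['fx'],(uv[:,1]-r['cy'])/r['fy'],np.ones(len(uv))]@M
    return c+d*((z-c[2])/d[:,2])[:,None]
def proj(r,P):
    M=R.from_rotvec(np.ravel(r['rvec'])).as_matrix(); p=np.atleast_2d(P)@M.T+np.ravel(r['tvec'])
    return np.c_[p[:,0]/p[:,2]*r['fx']+r['cx'],p[:,1]/p[:,2]*r['fy']+r['cy']]
def down(yaw): # tool z down, tool y axis at world angle yaw (jaw direction)
    y=np.array([np.cos(yaw),np.sin(yaw),0]); z=np.array([0,0,-1.]); return R.from_matrix(np.c_[np.cross(y,z),y,z]).as_rotvec()
E
python3 - <<'E'
from h import *
for n in('top','side'):
    r=save(n,n+'0.png'); M=R.from_rotvec(np.ravel(r['rvec'])).as_matrix(); print(n,-M.T@np.ravel(r['tvec']),r['fx'],M[2])
o=robot.observe(); print(o['t'],R.from_rotvec(o['orientation']).as_matrix().round(2))
E
```

```text
pics
top [0.36501296 0.00796547 0.97301552] 487.8604210415525 [ 0.18760953 -0.00147981 -0.98224257]
side [0.5342973  1.14751754 0.7063769 ] 539.4545108097025 [ 0.02205473 -0.87434812 -0.48479785]
0.1 [[ 0.98  0.22  0.  ]
 [ 0.22 -0.98  0.  ]
 [ 0.   -0.   -1.  ]]
```

View pics/top0.png

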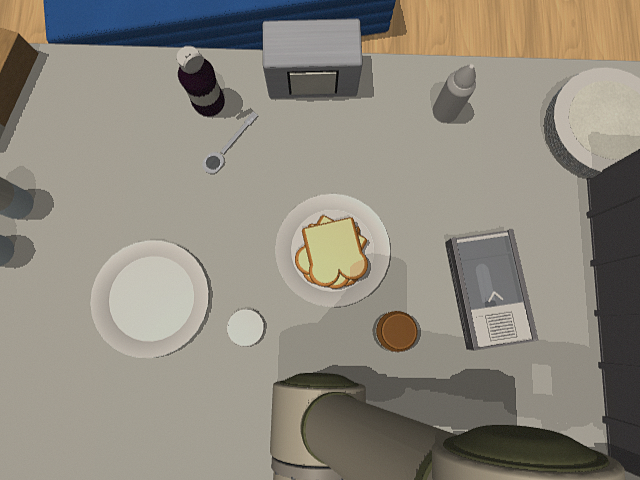

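View pics/side0.png

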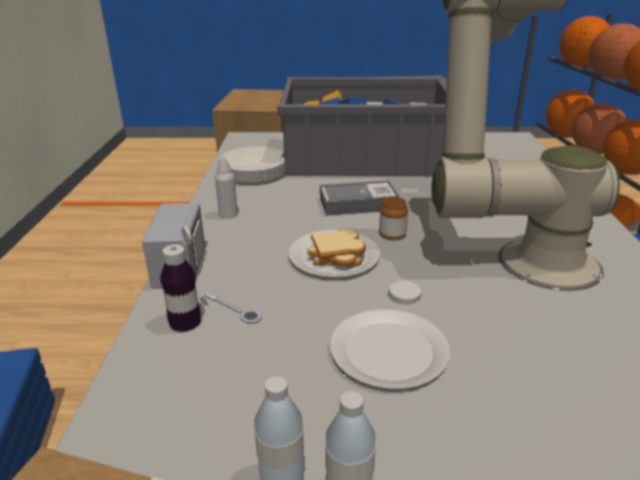

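The top view shows the case around (492,290), with its ribbed tab at about (500,326). The empty plate is at (151,299), the jar at (398,331), and the bread is in the middle. The side view agrees. Next I'll get rough positions and take a close wrist view.

```bash
python3 - <<'E'
from h import *
r=load('top0.png'); im=r['image']
print('case corners',ray(r,[[447,238],[512,230],[536,340],[472,350]],.046)[:,:2].round(3).tolist())
print('tab',ray(r,[500,326],.041).round(3),'jar',ray(r,[398,331],.1).round(3))
hsv=cv2.cvtColor(im,cv2.COLOR_BGR2HSV)
# plate: bright blob
m=((im[:,:,2]>190)&(np.arange(640)[None]<225)&(np.arange(480)[:,None]>220)).astype(np.uint8)
cs=cv2.findContours(m,0,2)[0]; c=max(cs,key=cv2.contourArea); e=cv2.fitEllipse(c); print(e, cv2.contourArea(c))
w=ray(r,c[:,0],.016)[:,:2]; (cx,cy),rad=cv2.minEnclosingCircle(w.astype(np.float32)); print('plate',cx,cy,rad)
# ideal case pose
t=ray(r,[500,326],.041)[0]
for yaw in(0.2,):
  p=t.copy(); p[2]=.30
  p[0]+=0.03
  q=robot.inverse_kinematics(p,down(yaw+np.pi/2)); q2=robot.inverse_kinematics(p,down(yaw-np.pi/2)); print(q,q2)
E
```

```text
case corners [[0.554, -0.242], [0.574, -0.37], [0.365, -0.405], [0.343, -0.285]]
tab [[ 0.389 -0.341  0.041]] jar [[ 0.373 -0.138  0.1  ]]
((151.16090393066406, 298.34796142578125), (81.4565658569336, 86.71912384033203), 45.955596923828125) 5540.0
plate 0.4241906404495239 0.32888558506965637 0.0828482136130333
[-0.89972959  0.30769562  1.32695823  0.          1.5069388  -2.67052592] [-0.89972959  0.30769562  1.32695823  0.          1.5069388   0.47106674]
```

```bash
python3 - <<'E'
from h import *
robot.reach([.41,-.335,.27],down(.185-np.pi/2)); robot.grip(0)
r=save('wrist','w0.png'); M=R.from_rotvec(np.ravel(r['rvec'])).as_matrix(); print(-M.T@np.ravel(r['tvec']),M[2],robot.observe()['t'],robot.observe()['wrist_force'])
print(proj(r,[[.389,-.341,.041],[.41,-.335,.27]]))
E
```

```text
[ 0.4932978  -0.3184248   0.41240052] [-0.31799105 -0.05925745 -0.94624006] 2.225 [ 0.34395331  0.75193401 -0.04392063]
[[316.79114791 222.16556101]
 [316.05496726 315.32398959]]
```

View pics/w0.png

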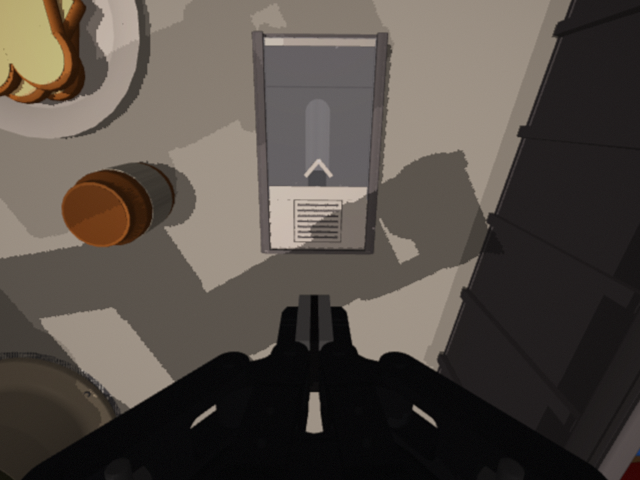

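The wrist view is sharp. The tab's ribbed plate spans (293,198)-(342,243), and the rail-lip outer corners are at (253,32), (388,33), (373,252) and (262,252).

```bash
python3 - <<'E'
from h import *
r=load('w0.png')
C=ray(r,[[253,32],[388,33],[374,252],[262,252]],.046)[:,:2]; print(C.round(4).tolist())
print('len',np.linalg.norm(C[0]-C[3]),np.linalg.norm(C[1]-C[2]),'wid',np.linalg.norm(C[0]-C[1]),np.linalg.norm(C[3]-C[2]))
d=(C[0]-C[3])+(C[1]-C[2]); yaw=np.arctan2(d[1],d[0]); c=C.mean(0); u=np.array([np.cos(yaw),np.sin(yaw)])
T=ray(r,[[293,198],[341,198],[342,243],[295,243]],.041)[:,:2]; print('tab corners',T.round(4).tolist(),'ctr',T.mean(0))
print('yaw',yaw,'ctr',c,'tab from ctr',c-.072*u)
p=load('top0.png');im=p['image']
m=((im[:,:,2]>190)&(np.arange(640)[None]<225)&(np.arange(480)[:,None]>220)).astype(np.uint8)
k=max(cv2.findContours(m,0,2)[0],key=cv2.contourArea); print('plate',cv2.minEnclosingCircle(ray(p,k[:,0],.004)[:,:2].astype(np.float32)))
E
```

```text
[[0.5555, -0.2504], [0.5772, -0.3707], [0.3686, -0.4088], [0.3458, -0.2879]]
len 0.21296097845054637 0.21211791574231004 wid 0.12226100176786117 0.12301248459147718
tab corners [[0.4104, -0.3113], [0.4198, -0.3612], [0.3707, -0.3728], [0.3611, -0.3218]] ctr [ 0.39050669 -0.3417841 ]
yaw 0.17879860014899107 ctr [ 0.46177601 -0.32947516] tab from ctr [ 0.39092383 -0.34228018]
plate ((0.4249326288700104, 0.33290961384773254), 0.08388584107160568)
```

```bash
cat >> h.py <<'E'
YAW=.1788; U=np.array([np.cos(YAW),np.sin(YAW)]); C0=np.array([.4618,-.3295]); TAB=np.array([.3907,-.3420]); ORI=down(YAW-np.pi/2); PL=np.array([.425,.333])
E
python3 - <<'E'
from h import *
p=TAB+.004*U
robot.reach([*p,.10],ORI); robot.move_straight([*p,.048],speed=.1); robot.pause(.2)
f0=robot.observe()['wrist_force']; print(f0)
z=.043
while z>.031:
    robot.move_straight([*p,z],speed=.02); robot.pause(.05)
    o=robot.observe(); f=o['wrist_force']-f0; print(round(z,4),o['ee_pos'][2].round(4),f.round(2))
    if f[2]>4.9: break
    z-=.001
print(o['t'])
E
```

```text
[0.68131437 0.20315324 0.53828858]
0.043 0.0429 [-0.04 -0.14 -0.64]
0.042 0.042 [-0.3  -1.48 -0.39]
0.041 0.0411 [0.06 0.24 0.09]
0.04 0.0401 [-1.43 -0.45  2.77]
0.039 0.039 [-1.2  -1.36  3.1 ]
0.038 0.038 [-2.34 -0.62  3.22]
0.037 0.037 [-0.97 -1.82  4.2 ]
0.036 0.036 [-1.57 -1.15  3.81]
0.035 0.035 [-1.77 -1.35  3.83]
0.034 0.0341 [-1.77 -1.36  3.44]
0.033 0.0331 [-1.62 -0.98  4.75]
0.032 0.0325 [-1.53  0.7   9.81]
7.5583
```

The tab bottoms out at about z=0.0328. I'll hold it at 0.0342 and slide the cover.

```bash
python3 - <<'E'
from h import *
o=robot.observe(); p=o['ee_pos'][:2]; 
for s in [.01,.02,.03,.04,.06,.09,.12,.15,.165,.17,.174,.178,.182]:
    q=TAB+(s+.004)*U; robot.move_straight([*q,.0342],speed=.05); o=robot.observe(); f=o['wrist_force']
    print(s,o['ee_pos'].round(4),f.round(1)); 
    if s>.15 and f[:2]@U< -9: break
q=o['ee_pos'].copy(); 
robot.move_straight([*(q[:2]-.003*U),q[2]],speed=.05)
robot.move_straight([*(q[:2]-.003*U),.12]); robot.grip(.06)
robot.reach([*(C0-.06*U),.27],ORI)
r=save('wrist','w1.png'); print(robot.observe()['t'])
E
```

```text
0.01 [ 0.4049 -0.3395  0.0343] [ 2.2 -0.1  4.9]
0.02 [ 0.4148 -0.3377  0.0342] [ 2.  -1.3  5.1]
0.03 [ 0.4247 -0.3359  0.0343] [ 2.1 -1.8  4.3]
0.04 [ 0.4345 -0.3341  0.0343] [ 2.7 -1.   4.6]
0.06 [ 0.4542 -0.3306  0.0343] [ 1.9 -1.9  4.8]
0.09 [ 0.4836 -0.3253  0.0343] [ 1.3 -2.6  4.2]
0.12 [ 0.5131 -0.3198  0.0343] [ 2.2 -1.9  4.8]
0.15 [ 0.5426 -0.3145  0.0343] [ 1.5 -2.5  5.2]
0.165 [ 0.5534 -0.3126  0.0339] [-23.6  -6.   15.2]
14.7333
```

View pics/w1.png

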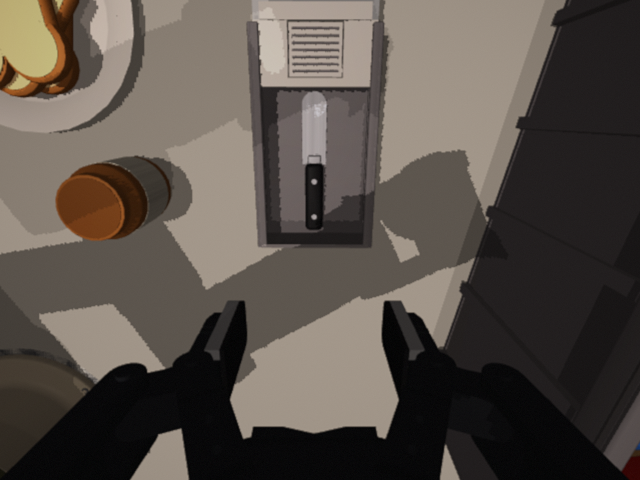

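The cover is fully open, and the spreader lies in the bay with its black handle at (305-324, 164-230). I'll measure the handle and grasp it.

```bash
python3 - <<'E'
from h import *
r=load('w1.png'); im=r['image']
m=np.zeros((480,640),np.uint8); s=im[155:233,297:333]; m[155:233,297:333]=(s.max(2)<50)
k=max(cv2.findContours(m,0,2)[0],key=cv2.contourArea); print(cv2.boundingRect(k))
w=ray(r,k[:,0],.02)[:,:2]; (c,sz,a)=cv2.minAreaRect((w*1000).astype(np.float32)); print(c,sz,a)
b=cv2.boxPoints((c,sz,a))/1000
e=max((b[1]-b[0],b[2]-b[1]),key=np.linalg.norm); e=e*np.sign(e@U)/np.linalg.norm(e); yaw=np.arctan2(e[1],e[0]); c=np.array(c)/1000
bl=ray(r,[314,94],.008)[0,:2]; print('blade tip',bl,'yaw tip',np.arctan2(*(bl-c)[::-1]),np.linalg.norm(bl-c))
print('handle',c,yaw)
g=c+.012*e; O=down(yaw-np.pi/2)
robot.reach([*g,.12],O); robot.grip(.05,30); robot.move_straight([*g,.0075],speed=.08)
print(robot.observe()['wrist_force'])
robot.grip(0,40); o=robot.observe(); print(o['opening'],o['wrist_force'],o['ee_pos'])
robot.move_straight([*g,.06],speed=.06); robot.move_straight([*g,.2],speed=.12)
o=robot.observe(); print(o['opening'],o['t']); save('wrist','w2.png')
E
```

```text
(305, 164, 28, 69)
(402.93328857421875, -343.65582275390625) (77.65669250488281, 29.80898666381836) 11.555106163024902
blade tip [ 0.50969373 -0.31909575] yaw tip 0.22611440015260792 0.10954902361258242
handle [ 0.40293329 -0.34365582] 0.2016743808063509
[-0.07087529 -0.37617386 -0.65232243]
0.01956896342019192 [-0.58191918  0.49359943  4.27453938] [ 0.41486263 -0.34146997  0.00788678]
0.019005010329979557 19.925
```

View pics/w2.png

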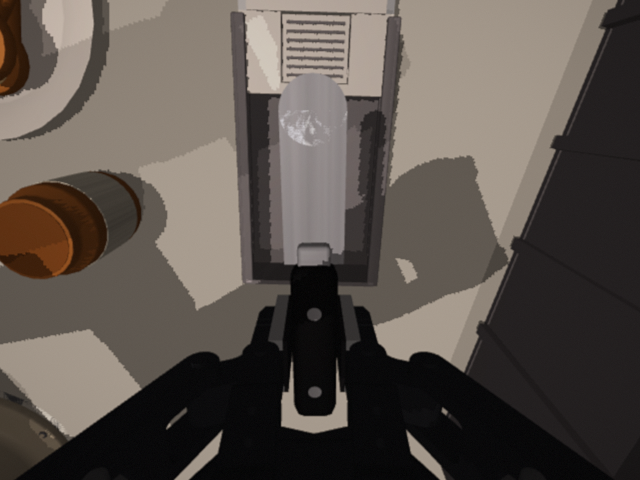

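The spreader is in the fingers, blade forward (tip at (313,75), handle rear at (315,412)). Next I'll find its pitch and where its middle sits relative to the TCP.

```bash
python3 - <<'E'
from h import *
r=load('w2.png'); o=robot.observe(); M=R.from_rotvec(o['orientation']).as_matrix(); p=o['ee_pos']; print(p)
f=np.cross([0,0,1],M[:,1]); f=f if f@np.r_[U,0]>0 else -f
for nm,uv,z in[('rear',[315,412],.212),('hfront',[314,264],.212),('tip',[313,74],.204),('bolt1',[314,314],.212),('bolt2',[315,392],.212)]:
    w=ray(r,uv,z)[0]-p; print(nm,'along',(w@f).round(4),'lat',(w@M[:,1]).round(4))
print(np.arctan2(f[1],f[0]))
# q options over plate
for yaw in np.arange(-3,3.2,.4):
    q=robot.inverse_kinematics([*PL,.15],down(yaw)); print(round(yaw,1),None if q is None else np.round(q,2))
print(o['qpos'])
E
```

```text
[ 0.41451521 -0.34103064  0.19927477]
rear along -0.0431 lat -0.0004
hfront along 0.0306 lat -0.0009
tip along 0.0995 lat -0.0014
bolt1 along 0.0082 lat -0.0009
bolt2 along -0.0317 lat -0.0004
0.20164113635316896
-3.0 [ 0.45  0.42  1.57 -0.    1.15 -2.84]
-2.6 None
-2.2 [ 0.45  0.42  1.57 -0.    1.15  2.65]
-1.8 [ 0.45  0.42  1.57 -0.    1.15  2.25]
-1.4 [0.45 0.42 1.57 0.   1.15 1.85]
-1.0 [ 0.45  0.42  1.57 -0.    1.15  1.45]
-0.6 [ 0.45  0.42  1.57 -0.    1.15  1.05]
-0.2 [ 0.45  0.42  1.57 -0.    1.15  0.65]
0.2 [ 0.45  0.42  1.57 -0.    1.15  0.25]
0.6 [ 0.45  0.42  1.57 -0.    1.15 -0.15]
1.0 [ 0.45  0.42  1.57 -0.    1.15 -0.55]
1.4 [ 0.45  0.42  1.57 -0.    1.15 -0.95]
1.8 [ 0.45  0.42  1.57  0.    1.15 -1.35]
2.2 [ 0.45  0.42  1.57  0.    1.15 -1.75]
2.6 [ 0.45  0.42  1.57 -0.    1.15 -2.15]
3.0 [ 0.45  0.42  1.57 -0.    1.15 -2.55]
[-9.06851056e-01  3.65702332e-01  1.51019116e+00  2.32796022e-05
  1.26710818e+00  4.62296770e-01]
```

```bash
python3 - <<'E'
from h import *
y=0.; f=np.array([-np.sin(y),np.cos(y)]); O=down(y); g=PL-.031*f
p=robot.observe()['ee_pos']; robot.move_straight([p[0],p[1],.25])
robot.reach([*g,.2],O); robot.move_straight([*g,.05],speed=.12); robot.pause(.2)
o=robot.observe(); print(o['t'],o['opening'],o['ee_pos'])
r=save('side','s1.png'); i=r['image']; u=proj(r,[*PL,.05])[0].astype(int); 
cv2.imwrite('pics/s1c.png',cv2.resize(i[u[1]-90:u[1]+90,u[0]-120:u[0]+120],None,fx=3,fy=3))
E
```

```text
24.3583 0.019181573619252164 [0.42518948 0.30208707 0.05040032]
```

View pics/s1c.png

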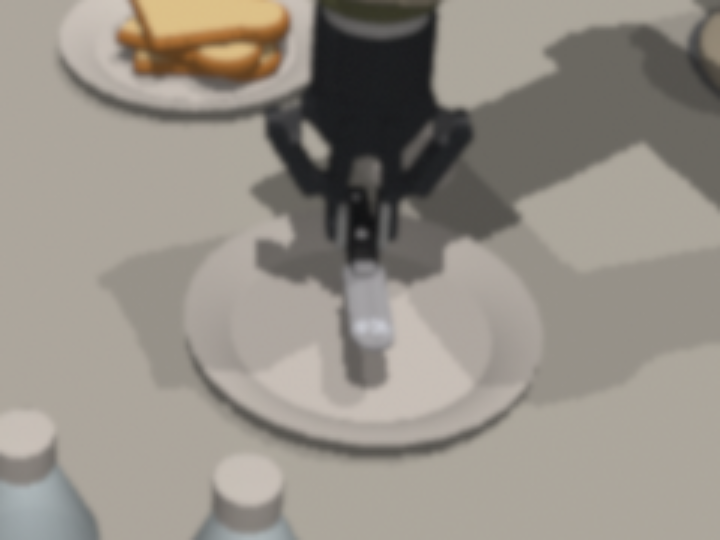

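The side crop shows the spreader held roughly level over the middle of the empty plate, so I'll lower it and let go.

```bash
python3 - <<'E'
from h import *
p=robot.observe()['ee_pos'][:2]; f0=robot.observe()['wrist_force']; z=.016
robot.move_straight([*p,z],speed=.06)
while z>.0075:
    robot.move_straight([*p,z],speed=.03); o=robot.observe(); f=o['wrist_force']-f0; print(round(z,4),f.round(1))
    if f[2]>3: break
    z-=.0015
robot.grip(.045); robot.pause(.2); robot.move_straight([*p,.06],speed=.08); robot.move_straight([*p,.2])
robot.reach([.36,.12,.32],down(0.)); robot.pause(.3); print(robot.observe()['t'])
r=save('top','t2.png'); save('side','s2.png')
E
```

```text
0.016 [ 0.2 -0.1  0.5]
0.0145 [ 0.5 -0.6  0.2]
0.013 [ 1.2 -0.2  0.5]
0.0115 [-0.2  0.3  1.2]
0.01 [ 0.1 -0.  -0.2]
0.0085 [0.2 0.2 0.8]
30.275
```

View pics/t2.png

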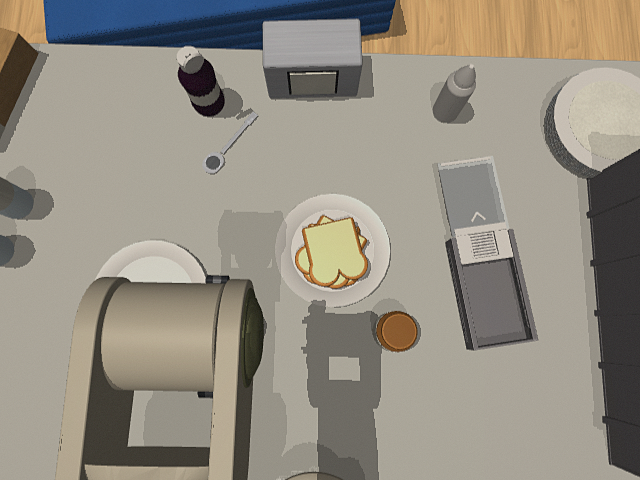

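View pics/s2.png

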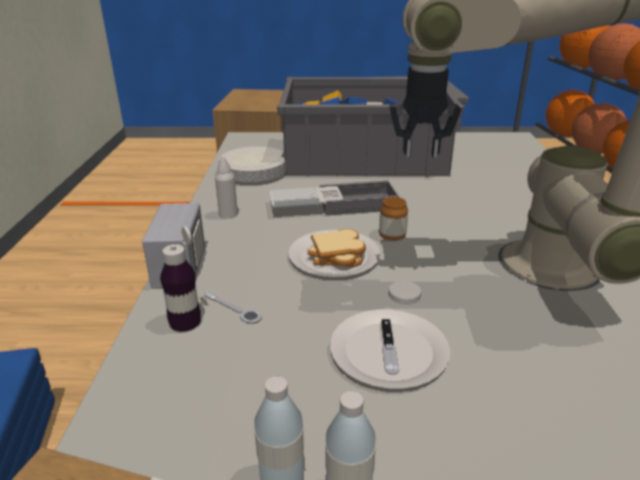

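The side view shows the spreader lying flat on the plate, from (387,320) to (392,371). The case is open and the bystanders haven't moved. I'll check the numbers and hand in.

```bash
python3 - <<'E'
from h import *
r=load('s2.png'); w=ray(r,[[387,320],[392,371]],.012)[:,:2]; print(w,'off',np.linalg.norm(w.mean(0)-PL),np.linalg.norm(w[0]-w[1]))
if np.linalg.norm(w.mean(0)-PL)<.03: print(robot.sign_off(),robot.observe()['t'])
E
```

```text
[[0.42057373 0.25185283]
 [0.42432108 0.40207731]] off 0.00655256328851389 0.1502712107304896
the job is handed in; nothing more can be done
the job is handed in; nothing more can be done
```

The spreader is lying flat on the empty paper plate, the case is fully open, and I have handed in the job. The hand-in gave no verdict, so these are my own last checks.

- **Cover:** I pressed the tab about 7 mm down with the shut fingers and slid the cover until it hit its stop. The force jumped to about 24 N there. The final pictures show it still fully open.
- **Spreader:** I gripped it by the handle (opening read 19 mm), lifted it out and set it down gently. In the last side view its middle is about 6.5 mm from the plate's centre. Its ends measure 150 mm apart, which matches it lying level. The arm hid most of the plate from the top camera, so this check rests on the side view alone.
- **Everything else:** The jar, jar lid, spoon and bread plate look unmoved in the last pictures; I judged that by eye.
- **Time:** The robot's clock was at about 30 s of the allowed 48 s. The gripper was clear of everything at hand-in.
- **One bad measurement:** My colour mask for the handle picked up some wall shadow and read 30 mm wide instead of 20. The grasp still came out centred and aligned.

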